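Break the lid stay and shut the instrument chest

ROBOT

A 6-joint arm with a two-finger parallel gripper is mounted at the origin on the work surface. World frame = base frame: x ahead of the robot, y to its left, z up, the work surface at z = 0. Lengths are in m, angles in rad, forces in N, time in s.
With the tool pointing down it reaches from about 0.4 to 0.925 m from the base axis. Payload 3.4 kg.
Tool frame: the origin (TCP) lies on the centre line of the jaws, within the pads' length; the fingertips stand 8 mm ahead of it and the grasp point (between the pads) lies 11 mm behind it; z points along the fingers, y is the line along which they close (so a half turn about z gives the same grasp; the last joint's range is limited). The gripper opens to 85 mm and grips with 20 to 120 N. Pads are 22 mm wide; open, the fingers measure 114 mm over their backs; the gripper's body (76 mm by 85 mm) begins 54 mm behind the grasp point. The pads swing forward as they close: fully open they stand 13 mm farther back than shut.
Start: joints at [-1.262, 0.307, 1.506, -0, 1.328, -0.073], TCP at [0.214, -0.534, 0.239] pointing down, gripper open.
Joint ranges: [-3.12, 3.12], [-1.05, 2.28], [0.14, 2.33], [-1.42, 4.57], [0.1, 2.73], [-2.68, 2.68]. Speed limits (rad/s): [2.57, 2.57, 3.14, 3.14, 3.14, 3.14].

INTERFACE

Orientations are given as a 3x3 rotation matrix whose columns are the frame's x, y, z axes.
In Python, from bench import * gives the robot as it stands.
- The arm moves only by the tool drive_tool, never from a script. Its arguments are lists of equal length, an entry for each row: "linear": the shift along the world's x, y, z in m, a list of three; "rotation": the turn, a rotation vector about the world's x, y, z in degrees, a list of three. A call has 1 to 5 rows; each row is the pose to reach, as a shift and turn from the pose commanded when the call began; what a row does not reach only later rows make up. A row lasts 1/10 s, in which the tool goes at most 50 mm and 8.59 degrees, less where a joint would pass 70% of its speed; a pose out of reach is approached as far as the arm can. A call with a gripper value outside its range is refused whole. "jaw" is the opening, from 0 (shut) to 1 (fully open), set as the call begins (left out, the last holds). The fingers move at their own pace and stop on an object; "force" is the grip in N (left out, the last holds). Time passes only in rows, so rows that repeat a pose let the fingers close. It gives the time, the measured TCP pose, the force, the opening and the grip force at its end, in the units of the state.
- read_state(): the state, without advancing time (a new reading comes with each control period).
- snapshot(name): name is "scene" or "side" or "wrist"; returns a dict with "frame" (420x560x3 uint8, red, green, blue), "depth" (420x560 float32, m along the optical axis (not along the pixel's ray), 0 where there is no reading), "intrinsics" (3x3 intrinsics, pixels), "R" (3x3) and "t" (3): a world point X has camera coordinates R X + t; the wrist camera has in their place "tool_from_camera" (4x4, takes a point from camera to tool coordinates, whose origin is the TCP and whose axes are the flange's). Camera axes: x right, y down, z forward; pixel columns grow to the right and rows downward; lengths in m; the calibration is good to about 2 mm. The wrist camera is an equidistant fisheye: a pixel r from the principal point sees the ray r / f radians off the axis. A picture is of the moment at which its call begins: read the wrist's pose just before it.
- job_done(): hands the job in; it is judged then, once.
The state is a dict: "t": time; "q": joint angles; "joint_velocities": joint speeds; "joint_torque": joint torques, N m; "eef_pos": TCP position; "tcp_rot": TCP orientation; "wrist_force": force on the tool from outside, world axes, zero at the start; "moment": the same for the moment, N m; "opening": finger opening in m; "gripper_force": force on a finger pad.
Only numpy, scipy, OpenCV 4.12 (cv2) and the standard library are available. Lean on these libraries where they do the work, as an engineer would, in place of code of your own. Each camera call takes 0.05 s, during which the arm holds its last target. There are 200 camera calls.

TASK

Put this wooden chest away shut: lay the folding rule that lies across its rims down in the chest's front tray, press the knee of the locked folding lid stay to break it while the lid still stands up, and lower the lid gently until it is fully shut. Then turn the wooden turn-button on the end of the chest away from the stay until its pointed end points straight in along the index line on the lid, and leave all the other things where they stand.

Things in the scene. Friction and masses are not known exactly. Their poses are not given: they have to be found in the camera images.
- chest: Fixed open wooden chest, outside 200 (x) by 340 (y) by 110 mm high, walls 10 mm; origin: centre of its underside. Its front faces its own -x; the lid is hinged on the far (+x) top edge. Numbers in brackets below are (x, y, z) in this chest frame, mm. Inside, 8 mm walls as high as the rim divide a front tray, a rear tray (x 23 to 90) and, along the left end, the stay's gutter (y 116 to 160).
- front_tray (a point): Centre of the front tray's floor, at (-37, -26, 70): the tray measures 105 mm front to back (x -90 to 15) by 268 mm (y -160 to 108) and is 40 mm deep to the rim (z 110).
- hinge (a point): Middle of the lid's hinge line, at (100, 0, 110) of the chest; the hinge line runs along the chest's y.
- lid (a joint): Lid angle, rad: 0 at the start, standing 88 degrees up from shut; 1.536 fully shut (its stop). Panel 200 by 340 by 14 mm, 0.55 kg; standing, its free edge is 310 mm above the table; shut, its top is at chest z 124. The hinge is stiff: the lid stays where it is left and takes about 4 N at its free edge, but cannot be lowered while the stay is locked. It does not close on its own.
- lid_edge (a point): Middle of the lid's free edge, on its outer face (the face that is on top when shut and looks to the chest's +x when open).
- stay_knee (a joint): Fold of the steel lid stay at its knee, rad: 0 at the start (locked on its stop), 0.15 straight, growing as it folds. Bars 121 (lower) and 87 mm, 14 by 5 mm thick. The knee breaks towards the hinge and down (chest +x and -z in equal parts) under some 5 N; pushed 25 mm that way it reads about 0.5 and stays, the lid hardly moving. It folds on into the gutter as the lid is lowered.
- knee (a point): Centre of the knee's pivot barrel: a steel cylinder 20 mm in diameter, 22 mm long, axis along the chest's y; at the start at (16, 138, 180), 70 mm above the rim and 80 mm in front of the standing lid. The lower bar runs from it to a pivot at (-65, 138, 90), the upper bar to the lid.
- catch (a joint): Angle of the wooden turn-button catch, rad: 0 points straight out (chest -y), positive is anticlockwise seen from above; plus or minus 3.14 points straight in over the lid. It turns either way, up to 4.5, and stays where it is left (about 1 N at its end).
- catch_pivot (a point): Fixed axis of the catch, on its top, at (-20, -198, 142.5). It stands on a wooden block on the chest's right end (-y, the end away from the stay) (x -50 to 10, y -220 to -170, top at z 125).
- catch_tip (a point): Pointed end of the catch, on its top face, 45 mm from its axis. The catch is a bar 18 mm wide, 16 mm thick (z 126.5 to 142.5 of the chest), with a 14 mm blunt tail beyond the axis.
- index_mark (a point): Point on the brass index line (22 mm long, along the chest's y) on the lid's outer face, 17 mm in from the lid's end; with the lid shut it lies at (-20, -153, 124), straight under where the catch's pointed end belongs.
- rule: Folded wooden rule, a bar 150 (x) by 30 (y) by 16 mm (z), 0.1 kg, loose; origin: centre of its underside. It starts lying across the front rim and the wall between the trays, so the lid cannot shut. Longer than the front tray is from front to back, it must lie along the chest's length there.
- oil_bottle: Bystander: bottle, 52 mm wide, 125 mm tall, origin under its centre.
- wax_jar: Bystander: jar, 64 mm wide, 75 mm tall, origin under its centre.
- pencil_pot: Bystander: pot with pencils, 72 mm wide, about 150 mm tall with the pencils, origin under its centre.
- block_plane: Bystander behind the chest: small wooden plane 45 by 150 (y) by 60 mm, origin under its centre.
- tin: Bystander: small tin in the chest's rear tray, 40 mm wide, 32 mm tall; it stays there.
- hammer: Bystander: hammer lying on the table at the chest's right, about 300 mm long, under 40 mm high.
- dish: Bystander: dish 120 mm wide, 30 mm tall, origin under its centre.

How it is judged:
By the outcome, as a careful person would: the job done as asked, in the order asked, and still so for the second after the job is handed in, with the robot touching nothing.
It also fails if it takes over 67 s, if anything falls off the work surface, if the arm or the gripper's body presses on something with over 40 N, if the wrist force passes 120 N, or if a joint passes its speed limit or range.

## Working session

There is one attempt and no reset: what is moved stays moved. The work goes in short steps, Python scripts to look and compute and a tool call to move; the robot and the scene stay as the last step left them, time stands still between calls to the robot, and variables do not carry over. Pictures are saved under pics/ and viewed, at most 10 in all, crops included, and the job is handed in when it is done.

Besides the shell and the picture viewer there is one more tool, called after "Call:" as name(argument=value, ...) on one line, values as JSON. drive_tool: Moves the arm, as the interface text tells. Its arguments: {"type":"object","properties":{"linear":{"type":"array","items":{"type":"array","items":{"type":"number"}}},"rotation":{"type":"array","items":{"type":"array","items":{"type":"number"}}},"jaw":{"type":"number"},"force":{"type":"number"}},"required":["linear","rotation"]}

```bash
mkdir -p pics; ls; python3 - <<'E'
from bench import *
import cv2, numpy as np, pickle
d={}
for n in ("scene","side","wrist"):
    s=snapshot(n); d[n]=s
    cv2.imwrite(f"pics/{n}0.png",s["frame"][:,:,::-1])
    print(n,s["intrinsics"].tolist(), [np.round(s[k],3).tolist() for k in ("R","t") if k in s], (s["depth"]>0).mean())
pickle.dump(d,open("s0.pkl","wb"))
im=np.hstack([cv2.resize(d[n]["frame"],(560,420)) for n in ("scene","side")])
s=read_state();print({k:np.round(v,3).tolist() for k,v in s.items()})
E
```

```text
pics
scene [[450.6083194892102, 0.0, 274.9239874695214], [0.0, 450.6083194892102, 207.32007513047287], [0.0, 0.0, 1.0]] [[[0.038, 0.999, 0.007], [0.811, -0.027, -0.584], [-0.584, 0.028, -0.811]], [0.02, -0.354, 1.888]] 0.9960799319727891
side [[467.05799893366486, 0.0, 274.9158470261539], [0.0, 467.05799893366486, 207.17019467517403], [0.0, 0.0, 1.0]] [[[-0.839, -0.544, -0.022], [-0.301, 0.496, -0.814], [0.454, -0.677, -0.58]], [0.456, 0.334, 1.141]] 0.9956845238095238
wrist [[325.19226210127806, 0.0, 279.9772742241496], [0.0, 325.19226210127806, 214.045751819425], [0.0, 0.0, 1.0]] [] 0.9959268707482993
{'t': 0.15, 'q': [-1.262, 0.307, 1.507, -0.0, 1.328, -0.074], 'joint_velocities': [0.0, -0.002, -0.003, 0.002, 0.002, -0.001], 'joint_torque': [0.001, -45.797, -25.222, -0.0, 0.008, 0.0], 'eef_pos': [0.214, -0.533, 0.239], 'tcp_rot': [[0.928, 0.373, -0.001], [0.373, -0.928, 0.001], [0.0, -0.002, -1.0]], 'wrist_force': [-0.238, -0.778, 0.711], 'moment': [-0.032, 0.064, 0.021], 'gripper_force': 0.0, 'opening': 0.085}
```

View pics/scene0.png

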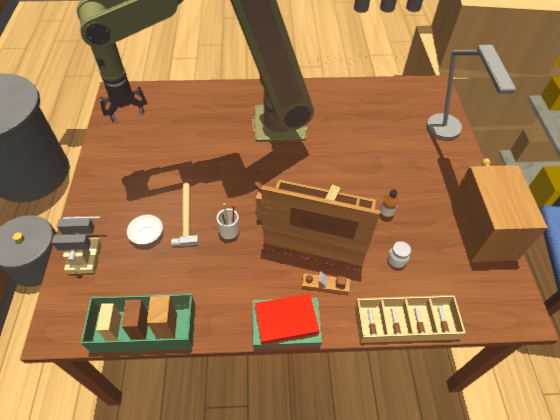

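View pics/side0.png

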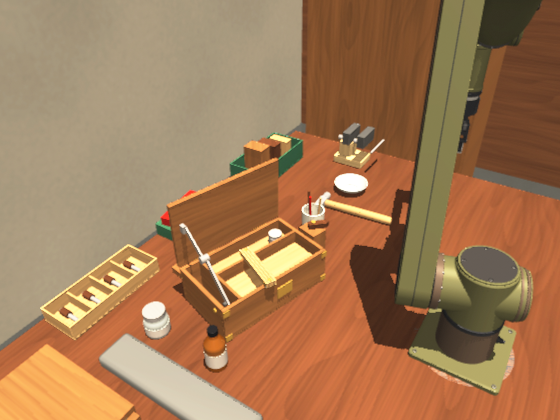

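Scene: chest at about (318,215), its lid toward the image bottom, the turn-button at its left (260,195), pot at (228,223), bottle (389,205), jar (400,255), hammer (187,215). Side: rule at (257,266), knee at (205,258), turn-button at (317,225). Now I'll take a zoomed crop and depth points.

```bash
cat > h.py <<'E'
import numpy as np, cv2, pickle
def world(s):
    """per-pixel world points"""
    K=s["intrinsics"]; h,w=s["depth"].shape
    u,v=np.meshgrid(np.arange(w),np.arange(h)); z=s["depth"]
    P=np.stack([(u-K[0,2])/K[0,0]*z,(v-K[1,2])/K[1,1]*z,z],-1)
    return (P-s["t"])@s["R"]
def onplane(s,u,v,z):
    K=s["intrinsics"]; d=s["R"].T@np.array([(u-K[0,2])/K[0,0],(v-K[1,2])/K[1,1],1]); c=-s["R"].T@s["t"]
    return c+d*(z-c[2])/d[2]
def proj(s,X):
    c=s["R"]@X+s["t"]; p=s["intrinsics"]@c; return p[:2]/p[2]
def crop(s,u0,v0,u1,v1,k,name):
    cv2.imwrite(name,cv2.resize(s["frame"][v0:v1,u0:u1,::-1],None,fx=k,fy=k,interpolation=cv2.INTER_CUBIC))
E
python3 - <<'E'
from h import *
d=pickle.load(open("s0.pkl","rb"))
s=d["side"]; W=world(s)
crop(s,165,155,345,325,4,"pics/side_crop.png")
# rim-height mask
for n in ("side","scene"):
    W=world(d[n]); m=(abs(W[...,2]-.110)<.003)&(d[n]["depth"]>0)&(W[...,0]>.3)&(W[...,0]<.9)&(abs(W[...,1])<.4)
    p=W[m]; print(n,len(p),p.min(0),p.max(0))
    r=cv2.minAreaRect((p[:,:2]*1000).astype(np.float32)); print(r)
    mt=(W[...,2]>.2)&(W[...,2]<.35)&(W[...,0]>.3)&(abs(W[...,1])<.4)&(W[...,0]<1)
    p=W[mt]; print("high",len(p),p.min(0),p.max(0))
E
```

```text
side 1565 [ 0.39086044 -0.39767019  0.10700053] [0.89603888 0.37586659 0.11299825]
((590.6676025390625, -31.2899169921875), (369.842041015625, 847.888427734375), 18.930442810058594)
high 4250 [ 0.57668397 -0.0795706   0.20004109] [0.69205717 0.24748362 0.31306829]
scene 297 [ 0.39581996 -0.35573961  0.1070147 ] [0.89834764 0.35967417 0.11299488]
((593.6572875976562, -31.78375244140625), (365.6316223144531, 809.9832153320312), 18.996858596801758)
high 3152 [ 0.57924005 -0.08684356  0.20001808] [0.69418135 0.2398964  0.31586608]
```

View pics/side_crop.png

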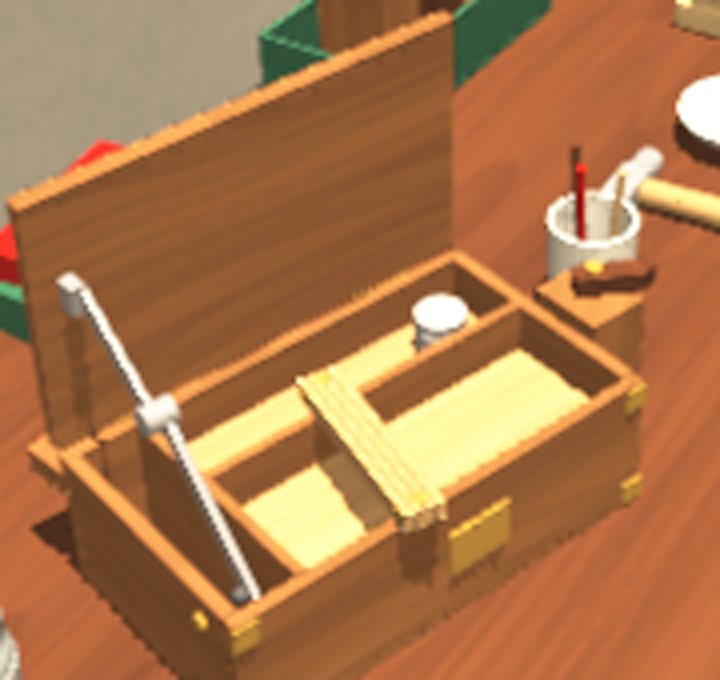

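Crop shows: front rim corners at crop (235,625) and (638,380), rule top face about (297,378)-(332,368)-(443,505)-(405,520), knee at (158,413), catch pivot (595,267) with its tip at (655,272).

```bash
python3 - <<'E'
from h import *
d=pickle.load(open("s0.pkl","rb")); s=d["side"]; W=world(s)
f=lambda u,v,z: onplane(s,165+(u+.5)/4-.5,155+(v+.5)/4-.5,z)
FL=f(235,625,.110);FR=f(638,378,.110);print("FL",FL,"FR",FR,np.linalg.norm(FL-FR))
for q in [(297,378),(332,368),(443,500),(403,520)]: print("rule",f(*q,.126))
print("pivot",f(595,266,.1425)," tip",f(655,270,.1425))
# fit the front rim yaw with lid plane: high points on inner face
m=(W[...,2]>.15)&(W[...,2]<.30)&(W[...,0]>.5)&(abs(W[...,1])<.4)&(W[...,0]<.8)
hsv=cv2.cvtColor(s["frame"],cv2.COLOR_RGB2HSV); m&=hsv[...,1]>90
p=W[m]; 
for _ in range(4):
    A=np.c_[p[:,1:],np.ones(len(p))]; c=np.linalg.lstsq(A,p[:,0],rcond=None)[0]; r=p[:,0]-A@c; p=p[abs(r)<.005]
print("lid plane x=",c,len(p),r.std(),"yaw",np.degrees(np.arctan(-c[0])))
print("lidrange",p[:,1].min(),p[:,1].max(),p[:,2].max())
yaw=np.arctan(-c[0])
for a in (yaw,np.arctan2(*(-(FL-FR)[[0]],(FL-FR)[1]))[0] if 0 else np.arctan2(-(FL-FR)[0],(FL-FR)[1])):
    R=np.array([[np.cos(a),-np.sin(a)],[np.sin(a),np.cos(a)]])
    print(np.degrees(a),"o from FL",FL[:2]-R@[-.1,.17],"FR",FR[:2]-R@[-.1,-.17],"pivot",f(595,266,.1425)[:2]-R@[-.02,-.198])
    o=FL[:2]-R@[-.1,.17]
# knee: depth pts
u,v=165+158/4,155+413/4; print("knee px",u,v,"depth pts",W[int(v)-1:int(v)+2,int(u)-1:int(u)+2].reshape(-1,3).mean(0), "plane .18",onplane(s,u,v,.18), "pred",o+R@[.016,.138])
E
```

```text
FL [0.49235366 0.29748852 0.11      ] FR [ 0.3957405  -0.02271022  0.11      ] 0.33445677158047576
rule [0.58213812 0.11357312 0.126     ]
rule [0.56810237 0.09282482 0.126     ]
rule [0.43559716 0.15936768 0.126     ]
rule [0.44701924 0.18680063 0.126     ]
pivot [ 0.46198644 -0.07984728  0.1425    ]  tip [ 0.42369117 -0.09771632  0.1425    ]
lid plane x= [ 0.30629775 -0.03500819  0.61244294] 4695 0.0016465009245528535 yaw -17.02970870076584
lidrange -0.08152966923854273 0.2474836181668924 0.2999396424538676
-17.02970870076584 o from FL [0.53818149 0.10565575] FR [0.54114328 0.11054905] pivot [0.53909727 0.10361367]
-16.790072324973348 o from FL [0.53898341 0.1058491 ] FR [0.54058466 0.11115602] pivot [0.53832928 0.10393457]
knee px 204.5 258.25 depth pts [0.58853455 0.24039011 0.18745575] plane .18 [0.5930345  0.23440659 0.18      ] pred [0.59416482 0.23334424]
```

Call:
drive_tool(linear=[[0.028,0.02,0],[0.056,0.04,0],[0.084,0.06,0],[0.112,0.08,0],[0.14,0.1,0]], rotation=[[0,0,6.5],[0,0,13],[0,0,19.5],[0,0,26],[0,0,32.5]], jaw=1)

```text
t: 0.65
eef_pos: [0.355, -0.4326, 0.239]
tcp_rot: [[0.579, 0.815, -0.0], [0.815, -0.579, 0.001], [0.0, -0.001, -1.0]]
wrist_force: [1.2, -0.1, 0.1]
opening: 0.0853
gripper_force: 0.0
```

Call:
drive_tool(linear=[[0.02,0.038,0],[0.04,0.076,0],[0.06,0.114,0],[0.08,0.152,0],[0.1,0.19,0]], rotation=[[0,0,6.5],[0,0,13],[0,0,19.5],[0,0,26],[0,0,32.5]])

```text
t: 1.15
eef_pos: [0.4546, -0.2419, 0.2391]
tcp_rot: [[0.05, 0.999, -0.0], [0.999, -0.05, 0.0], [0.0, -0.0, -1.0]]
wrist_force: [0.7, -0.2, 0.7]
opening: 0.0854
gripper_force: 0.0
```

Call:
drive_tool(linear=[[0.01,0.038,0],[0.02,0.076,0],[0.03,0.114,0],[0.04,0.152,0],[0.05,0.19,0]], rotation=[[0,0,6.5],[0,0,13],[0,0,19.5],[0,0,26],[0,0,32.5]])

```text
t: 1.65
eef_pos: [0.5042, -0.052, 0.2391]
tcp_rot: [[-0.495, 0.869, -0.0], [0.869, 0.495, 0.0], [0.0, -0.0, -1.0]]
wrist_force: [1.1, 0.1, 0.3]
opening: 0.0853
gripper_force: 0.0
```

Call:
drive_tool(linear=[[0.001,0.035,0],[0.002,0.07,0],[0.003,0.105,0],[0.003,0.15,0],[0.003,0.15,0]], rotation=[[0,0,6.5],[0,0,13],[0,0,19.5],[0,0,26],[0,0,32.5]])

```text
t: 2.15
eef_pos: [0.5068, 0.1013, 0.2391]
tcp_rot: [[-0.886, 0.463, -0.0], [0.463, 0.886, 0.003], [0.002, 0.002, -1.0]]
wrist_force: [0.5, -1.0, -0.1]
opening: 0.0854
gripper_force: 0.0
```

```bash
cat >> h.py <<'E'
O=np.array([.540,.108]); A=np.radians(-17); RC=np.array([[np.cos(A),-np.sin(A)],[np.sin(A),np.cos(A)]])
def c2w(x,y,z): return np.r_[O+RC@(np.array([x,y])/1000),z/1000]
def wrist(s,st,px,z):
    """fisheye pixel -> world point on height z"""
    K=s["intrinsics"]; T=s["tool_from_camera"]; d=np.array([(px[0]-K[0,2])/K[0,0],(px[1]-K[1,2])/K[1,1]]); r=np.linalg.norm(d)
    v=np.r_[d/r*np.sin(r),np.cos(r)]; Rt=np.array(st["tcp_rot"]); c=Rt@T[:3,3]+st["eef_pos"]; v=Rt@T[:3,:3]@v
    return c+v*(z-c[2])/v[2]
E
python3 - <<'E'
from bench import *
from h import *
st=read_state(); s=snapshot("wrist"); pickle.dump((s,st),open("w1.pkl","wb"))
cv2.imwrite("pics/w1.png",s["frame"][:,:,::-1]); print({k:np.round(v,3).tolist() for k,v in st.items()})
print(s["tool_from_camera"])
E
```

```text
{'t': 2.15, 'q': [0.114, 0.226, 1.625, 0.003, 1.291, -0.977], 'joint_velocities': [-0.058, -0.005, 0.01, -0.068, 0.006, -1.182], 'joint_torque': [2.014, -39.73, -24.856, 0.587, -0.042, 1.691], 'eef_pos': [0.507, 0.101, 0.239], 'tcp_rot': [[-0.886, 0.463, -0.0], [0.463, 0.886, 0.003], [0.002, 0.002, -1.0]], 'wrist_force': [0.494, -1.015, -0.144], 'moment': [-0.059, -0.002, 0.002], 'gripper_force': 0.0, 'opening': 0.085}
[[ 9.12890517e-04 -9.50923652e-01 -3.09424263e-01  7.88226731e-02]
 [ 9.99999471e-01  1.01470121e-03 -1.68097195e-04 -7.08048555e-05]
 [ 4.73820774e-04 -3.09423946e-01  9.50924076e-01 -1.34621162e-01]
 [ 0.00000000e+00  0.00000000e+00  0.00000000e+00  1.00000000e+00]]
```

View pics/w1.png

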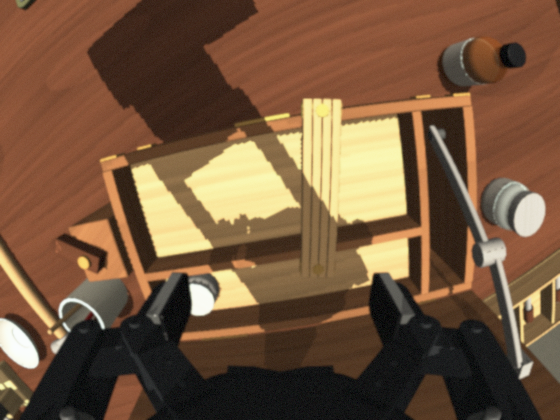

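Wrist view: front rim corners about (103,162) and (470,97), rule top corners (303,99),(340,99),(338,275),(302,275), knee (489,253), catch pivot (83,263) with an end at (58,241).

```bash
python3 - <<'E'
from h import *
s,st=pickle.load(open("w1.pkl","rb"))
f=lambda u,v,z: wrist(s,st,(u,v),z)
print("FR",f(103,162,.11),"pred",c2w(-100,-170,110)); print("FL",f(470,97,.11),"pred",c2w(-100,170,110))
q=np.array([f(*p,.126) for p in [(303,99),(340,99),(338,276),(302,275)]]); print("rule",q,q.mean(0)); r=cv2.minAreaRect((q[:,:2]*1e3).astype(np.float32)); print(r)
print("knee",f(489,253,.185),c2w(16,138,180))
P=f(83,263,.1425);print("pivot",P,"pred",c2w(-20,-198,142.5))
for e in [(58,241),(104,268)]:
    d=RC.T@(f(*e,.14)-P)[:2]*1000; print("catch end chest frame",d)
print("tipside",f(58,241,.14))
S=pickle.load(open("s0.pkl","rb"))["scene"]; W=world(S)
for n,(u,v) in dict(pot=(228,222),bottle=(391,193),jar=(401,249)).items(): print(n,W[v,u])
E
```

```text
FR [ 0.39500667 -0.02072863  0.11      ] pred [ 0.39466633 -0.02533464  0.11      ]
FL [0.49392755 0.29985393 0.11      ] pred [0.49407271 0.29980898 0.11      ]
rule [[0.43601597 0.15773244 0.126     ]
 [0.44825713 0.18305373 0.126     ]
 [0.58233048 0.11934012 0.126     ]
 [0.56625751 0.09193057 0.126     ]] [0.50821527 0.13801421 0.126     ]
((508.6170349121094, 137.3858184814453), (31.67282485961914, 148.43887329101562), 64.19928741455078)
knee [0.59112097 0.23426104 0.185     ] [0.59564817 0.23529211 0.18      ]
pivot [ 0.46200999 -0.07804615  0.1425    ] pred [ 0.46298431 -0.07550091  0.1425    ]
catch end chest frame [-24.37416156 -22.81227386]
catch end chest frame [ 8.7621959  19.87867091]
tipside [ 0.4320312  -0.09273532  0.14      ]
pot [ 0.50328528 -0.20394866  0.01429413]
bottle [0.47848942 0.35179404 0.12464311]
jar [0.66929809 0.35795891 0.07808043]
```

Call:
drive_tool(linear=[[0.001,0.021,0],[0.001,0.042,0],[0.001,0.042,0],[0.001,0.042,-0.03],[0.001,0.042,-0.05]], rotation=[[0,0,1],[0,0,1],[0,0,1],[0,0,1],[0,0,1]])

```text
t: 2.7
eef_pos: [0.508, 0.1374, 0.1885]
tcp_rot: [[-0.889, 0.457, -0.0], [0.457, 0.889, -0.001], [-0.0, -0.001, -1.0]]
wrist_force: [-0.3, 1.2, 0.0]
opening: 0.0856
gripper_force: 0.0
```

Call:
drive_tool(linear=[[0,0,-0.025],[0,0,-0.05],[0,0,-0.07],[0,0,-0.08],[0,0,-0.08]], rotation=[[0,0,0],[0,0,0],[0,0,0],[0,0,0],[0,0,0]])

```text
t: 3.2
eef_pos: [0.5071, 0.1373, 0.108]
tcp_rot: [[-0.889, 0.457, -0.003], [0.457, 0.889, -0.001], [0.003, -0.002, -1.0]]
wrist_force: [0.8, 0.1, -0.0]
opening: 0.0851
gripper_force: 0.0
```

Call:
drive_tool(linear=[[0,0,0],[0,0,0],[0,0,0],[0,0,0],[0,0,0]], rotation=[[0,0,0],[0,0,0],[0,0,0],[0,0,0],[0,0,0]], jaw=0.15, force=40)

```text
t: 3.7
eef_pos: [0.5088, 0.1385, 0.1103]
tcp_rot: [[-0.89, 0.456, 0.002], [0.456, 0.89, 0.0], [-0.002, 0.001, -1.0]]
wrist_force: [-1.7, -1.1, 5.3]
opening: 0.0293
gripper_force: 40.2
```

Call:
drive_tool(linear=[[0,0,0.015],[0,0,0.035],[0,0,0.06],[-0.002,-0.005,0.07],[-0.004,-0.012,0.07]], rotation=[[0,0,0],[0,0,0],[0,0,-3],[0,0,-9],[0,0,-16]])

```text
t: 4.2
eef_pos: [0.5055, 0.1269, 0.1813]
tcp_rot: [[-0.727, 0.686, 0.004], [0.686, 0.727, 0.001], [-0.002, 0.003, -1.0]]
wrist_force: [-0.4, -0.9, -1.2]
opening: 0.0284
gripper_force: 39.7
```

Call:
drive_tool(linear=[[-0.001,-0.006,0],[-0.002,-0.012,0],[-0.004,-0.018,0],[-0.005,-0.024,0],[-0.007,-0.032,0]], rotation=[[0,0,-7],[0,0,-14],[0,0,-21],[0,0,-28],[0,0,-35]])

```text
t: 4.7
eef_pos: [0.497, 0.0944, 0.1792]
tcp_rot: [[-0.201, 0.98, -0.0], [0.98, 0.201, 0.0], [0.0, -0.0, -1.0]]
wrist_force: [0.8, 1.1, -0.8]
opening: 0.0294
gripper_force: 39.7
```

Call:
drive_tool(linear=[[0,0,0],[0,0,0],[0,0,0],[0,0,0],[0,0,-0.01]], rotation=[[0,0,-7],[0,0,-14],[0,0,-21],[0,0,-27],[0,0,-29]])

```text
t: 5.2
eef_pos: [0.4981, 0.0946, 0.1702]
tcp_rot: [[0.297, 0.955, 0.003], [0.955, -0.297, 0.0], [0.001, 0.002, -1.0]]
wrist_force: [-0.4, -0.6, -0.7]
opening: 0.0296
gripper_force: 39.7
```

Call:
drive_tool(linear=[[0,0,-0.02],[0,0,-0.04],[0,0,-0.06],[0,0,-0.075],[0,0,-0.08]], rotation=[[0,0,0],[0,0,0],[0,0,0],[0,0,0],[0,0,0]])

```text
t: 5.7
eef_pos: [0.4957, 0.0943, 0.0877]
tcp_rot: [[0.294, 0.956, -0.003], [0.956, -0.294, -0.0], [-0.001, -0.003, -1.0]]
wrist_force: [0.6, -0.0, -0.5]
opening: 0.0291
gripper_force: 39.7
```

Call:
drive_tool(linear=[[0,0,-0.006],[0,0,-0.011],[0,0,-0.015],[0,0,-0.018],[0,0,-0.018]], rotation=[[0,0,0],[0,0,0],[0,0,0],[0,0,0],[0,0,0]])

```text
t: 6.2
eef_pos: [0.4978, 0.0945, 0.0775]
tcp_rot: [[0.294, 0.956, 0.004], [0.956, -0.294, 0.0], [0.001, 0.004, -1.0]]
wrist_force: [-11.8, -1.9, 49.4]
opening: 0.0295
gripper_force: 67.9
```

Call:
drive_tool(linear=[[0,0,0.004],[0,0,0.008],[0,0,0.008],[0,0,0.008],[0,0,0.008]], rotation=[[0,0,0],[0,0,0],[0,0,0],[0,0,0],[0,0,0]])

```text
t: 6.7
eef_pos: [0.4969, 0.0943, 0.0787]
tcp_rot: [[0.294, 0.956, -0.001], [0.956, -0.294, -0.0], [-0.0, -0.001, -1.0]]
wrist_force: [-0.8, 0.1, -0.7]
opening: 0.0291
gripper_force: 39.7
```

Call:
drive_tool(linear=[[0,0,0],[0,0,0],[0,0,0],[0,0,0],[0,0,0]], rotation=[[0,0,0],[0,0,0],[0,0,0],[0,0,0],[0,0,0]], jaw=0.55, force=20)

```text
t: 7.2
eef_pos: [0.4972, 0.0944, 0.0793]
tcp_rot: [[0.294, 0.956, -0.0], [0.956, -0.294, -0.0], [-0.0, -0.0, -1.0]]
wrist_force: [0.8, -1.0, -0.3]
opening: 0.0468
gripper_force: 0.0
```

Call:
drive_tool(linear=[[0,0,0.02],[0,0,0.05],[0,0,0.09],[0,0,0.13],[0,0,0.14]], rotation=[[0,0,0],[0,0,0],[0,0,0],[0,0,0],[0,0,0]])

```text
t: 7.7
eef_pos: [0.5, 0.0947, 0.224]
tcp_rot: [[0.294, 0.956, 0.009], [0.956, -0.294, 0.001], [0.003, 0.008, -1.0]]
wrist_force: [0.0, -0.3, 0.6]
opening: 0.0472
gripper_force: 0.0
```

```bash
python3 - <<'E'
from bench import *
from h import *
st=read_state(); s=snapshot("wrist"); pickle.dump((s,st),open("w2.pkl","wb"))
cv2.imwrite("pics/w2.png",s["frame"][:,:,::-1]); print(st["eef_pos"],st["wrist_force"])
for X in [(16,138,180),(-65,138,90)]: print(c2w(*X))
E
```

```text
[0.50000288 0.09472642 0.22396556] [ 0.04242369 -0.25762149  0.57632136]
[0.59564817 0.23529211 0.18      ]
[0.51818749 0.25897422 0.09      ]
```

View pics/w2.png

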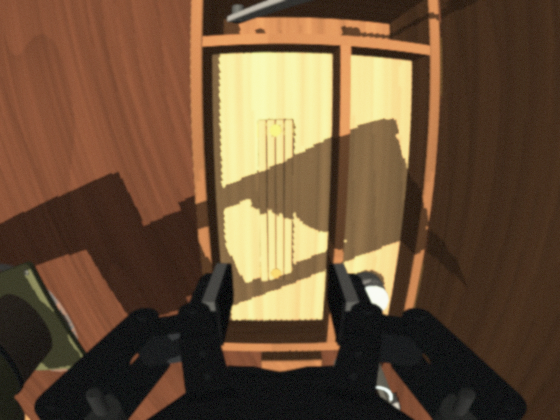

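The rule lies flat along the tray at (276,200), clear of all walls. Next, the knee: tilt the tool 45° and close the jaw.

Call:
drive_tool(linear=[[0.005,0.015,0.005],[0.012,0.033,0.01],[0.018,0.05,0.015],[0.024,0.065,0.015],[0.03,0.08,0.015]], rotation=[[-1.3,-4.3,0],[-2.6,-8.6,0],[-4,-12.9,0],[-5.3,-17.2,0],[-6.6,-21.5,0]], jaw=0)

```text
t: 8.25
eef_pos: [0.5266, 0.1749, 0.2332]
tcp_rot: [[0.294, 0.883, 0.367], [0.956, -0.271, -0.113], [0.0, 0.384, -0.923]]
wrist_force: [0.9, -1.3, -0.6]
opening: 0.0
gripper_force: 0.0
```

Call:
drive_tool(linear=[[0.006,0.015,0],[0.012,0.03,-0.005],[0.018,0.05,-0.01],[0.024,0.064,-0.014],[0.028,0.074,-0.014]], rotation=[[-1.3,-4.3,0],[-2.6,-8.6,0],[-4,-12.9,0],[-5.3,-17.2,0],[-6.6,-21.5,0]])

```text
t: 8.75
eef_pos: [0.5543, 0.2493, 0.2183]
tcp_rot: [[0.292, 0.676, 0.676], [0.956, -0.206, -0.207], [-0.001, 0.707, -0.707]]
wrist_force: [-0.2, -0.6, -1.1]
opening: 0.0
gripper_force: 0.0
```

Call:
drive_tool(linear=[[0,0,0],[0,0,0]], rotation=[[0,0,0],[0,0,0]])

```text
t: 8.95
eef_pos: [0.554, 0.2482, 0.2184]
tcp_rot: [[0.293, 0.679, 0.673], [0.956, -0.206, -0.208], [-0.003, 0.704, -0.71]]
wrist_force: [-0.7, -0.5, -0.4]
opening: 0.0003
gripper_force: 0.0
```

```bash
python3 - <<'E'
from bench import *
from h import *
s=snapshot("side"); W=world(s); st=read_state(); print(st["eef_pos"],st["tcp_rot"],st["q"])
crop(s,165,155,345,325,3,"pics/side2.png")
Rt=np.array(st["tcp_rot"]); D=Rt[:,2]
k=c2w(16,138,180); e=np.array(st["eef_pos"])-(k-.018*D); 
print("along push",-e@D*1000,"mm; lateral ey",np.r_[RC[:,1],0]@(-e)*1e3, "perp in plane",-e@np.cross(D,np.r_[RC[:,1],0])*1e3)
E
```

```text
[0.55465741 0.24795491 0.2193671 ] [[ 0.2940424   0.67799926  0.67368841]
 [ 0.95579178 -0.20779749 -0.20804391]
 [-0.00106286  0.70507958 -0.7091274 ]] [ 0.71244656  0.27849405  1.93411903 -1.04836208  0.76127054  1.74551369]
along push 40.16571475995662 mm; lateral ey -0.0892138405343805 perp in plane 2.666057279609607
```

View pics/side2.png

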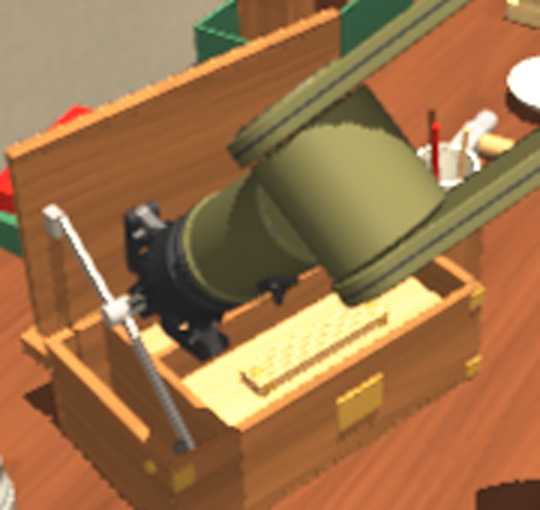

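The closed fingertips line up just in front of the knee, at about (125,305) in the crop. Pressing along the break direction.

Call:
drive_tool(linear=[[0.007,-0.002,-0.006],[0.014,-0.004,-0.012],[0.021,-0.006,-0.018],[0.026,-0.008,-0.0235],[0.026,-0.008,-0.0235]], rotation=[[0,0,0],[0,0,0],[0,0,0],[0,0,0],[0,0,0]])

```text
t: 9.5
eef_pos: [0.5817, 0.2392, 0.1957]
tcp_rot: [[0.296, 0.677, 0.674], [0.955, -0.209, -0.209], [-0.001, 0.706, -0.708]]
wrist_force: [-0.6, -0.8, -0.9]
opening: -0.0002
gripper_force: 0.0
```

Call:
drive_tool(linear=[[0.0025,-0.0008,-0.0026],[0.005,-0.0015,-0.0052],[0.0075,-0.0023,-0.0078],[0.0095,-0.003,-0.01],[0.0095,-0.003,-0.01]], rotation=[[0,0,0],[0,0,0],[0,0,0],[0,0,0],[0,0,0]])

```text
t: 10.0
eef_pos: [0.5907, 0.2374, 0.1864]
tcp_rot: [[0.294, 0.676, 0.676], [0.956, -0.208, -0.207], [0.0, 0.707, -0.708]]
wrist_force: [0.2, -0.1, 0.6]
opening: -0.0002
gripper_force: 0.0
```

Call:
drive_tool(linear=[[0.003,-0.001,-0.003],[0.006,-0.002,-0.006],[0.009,-0.003,-0.009],[0.0125,-0.004,-0.013],[0.0125,-0.004,-0.013]], rotation=[[0,0,0],[0,0,0],[0,0,0],[0,0,0],[0,0,0]])

```text
t: 10.5
eef_pos: [0.6022, 0.234, 0.1724]
tcp_rot: [[0.293, 0.678, 0.674], [0.956, -0.208, -0.206], [0.001, 0.705, -0.709]]
wrist_force: [-3.2, 1.7, -0.2]
opening: 0.0002
gripper_force: 1.1
```

```bash
python3 - <<'E'
from bench import *
from h import *
s=snapshot("side"); st=read_state(); print(st["eef_pos"],st["wrist_force"])
crop(s,165,185,265,325,5,"pics/side3.png")
E
```

```text
[0.60271674 0.23387147 0.17294552] [-1.66640016  1.4901934   0.4706626 ]
```

View pics/side3.png

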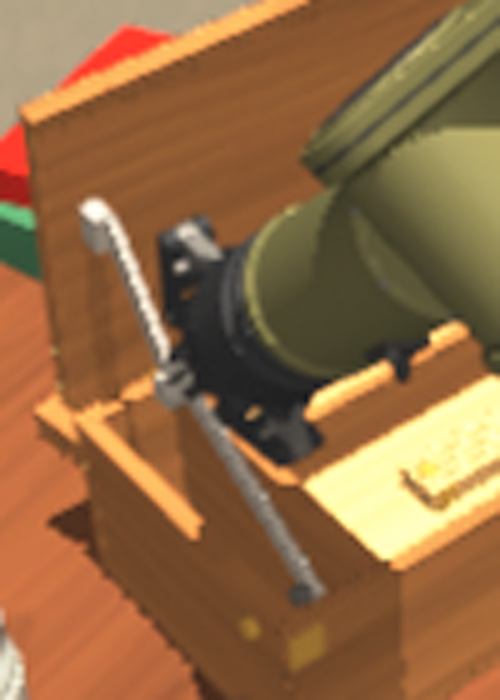

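```bash
python3 - <<'E'
from h import *
s=pickle.load(open("s0.pkl","rb"))["side"]
for k in (0,5,10,15,20,25,30): print(k,proj(s,c2w(16+k*.707,138,180-k*.707)))
D=np.array([.675,-.207,-.708]); print("centre by tip contact",proj(s,np.array([.6027,.2339,.1729])+.018*D))
E
```

```text
0 [203.44763371 258.08248232]
5 [202.82276193 258.44004028]
10 [202.20252118 258.79494832]
15 [201.58686018 259.14723578]
20 [200.97572839 259.49693157]
25 [200.36907601 259.84406421]
30 [199.76685397 260.18866175]
centre by tip contact [199.75236352 260.18036795]
```

Call:
drive_tool(linear=[[-0.01,0.003,0.01],[-0.02,0.006,0.02],[-0.03,0.009,0.032],[-0.04,0.012,0.052],[-0.04,0.012,0.082]], rotation=[[0,0,0],[0,0,0],[0,0,0],[1.3,4.3,0],[2.6,8.6,0]])

```text
t: 11.05
eef_pos: [0.5603, 0.2453, 0.2516]
tcp_rot: [[0.293, 0.772, 0.565], [0.956, -0.234, -0.176], [-0.004, 0.592, -0.806]]
wrist_force: [1.5, -0.8, -0.6]
opening: 0.0002
gripper_force: 0.0
```

Call:
drive_tool(linear=[[0,-0.01,0.02],[0,-0.025,0.04],[0,-0.05,0.06],[0,-0.08,0.08],[0,-0.11,0.09]], rotation=[[2.1,6.9,0],[4.2,13.8,0],[6.3,20.6,0],[8.4,27.5,0],[10.6,34.4,0]])

```text
t: 11.55
eef_pos: [0.564, 0.1349, 0.3478]
tcp_rot: [[0.292, 0.956, 0.014], [0.956, -0.292, -0.001], [0.003, 0.014, -1.0]]
wrist_force: [0.4, 0.1, -1.2]
opening: -0.0001
gripper_force: 0.0
```

Call:
drive_tool(linear=[[0.025,-0.02,0.005],[0.06,-0.04,0.005],[0.095,-0.06,0.005],[0.118,-0.071,0.005],[0.118,-0.071,0.005]], rotation=[[0,0,0],[0,0,0],[0,0,0],[0,0,0],[0,0,0]])

```text
t: 12.05
eef_pos: [0.684, 0.0621, 0.3472]
tcp_rot: [[0.296, 0.955, 0.012], [0.955, -0.296, -0.006], [-0.002, 0.013, -1.0]]
wrist_force: [-0.9, 1.3, 0.5]
opening: -0.0001
gripper_force: 0.0
```

```bash
python3 - <<'E'
from bench import *
from h import *
s=snapshot("side"); W=world(s); st=read_state(); print({k:np.round(st[k],3).tolist() for k in ("t","eef_pos","tcp_rot","wrist_force","q")})
crop(s,165,155,305,325,3.5,"pics/side4.png"); pickle.dump(s,open("s4.pkl","wb"))
p=RC.T@(np.array(st["eef_pos"])[:2]-O); print("chest",p)
r=180; px=None
for th in np.radians([88,75,60,45,30,15,0]):
    X=np.array([100-r*np.cos(th)+14*np.sin(th)+14.5,0,110+r*np.sin(th)+14*np.cos(th)+8]); print(np.degrees(th),X,c2w(*X))
E
```

```text
{'t': 12.1, 'eef_pos': [0.682, 0.063, 0.347], 'tcp_rot': [[0.295, 0.955, 0.01], [0.955, -0.295, -0.005], [-0.002, 0.011, -1.0]], 'wrist_force': [-0.149, 0.294, 0.391], 'q': [0.034, 0.408, 1.082, -0.006, 1.642, 0.333]}
chest [ 0.14911334 -0.00118365]
88.0 [122.20956217   0.         298.37894182] [0.65686959 0.07226938 0.29837894]
75.0 [ 81.43553345   0.         295.49011536] [0.61787719 0.08419055 0.29549012]
59.99999999999999 [ 36.62435565   0.         280.88457268] [0.57502405 0.09729207 0.28088457]
45.0 [ -2.87972568   0.         255.17871555] [0.5372461  0.10884195 0.25517872]
29.999999999999996 [-34.38457268   0.         220.12435565] [0.50711787 0.11805308 0.22012436]
14.999999999999998 [-55.7431821    0.         178.11038969] [0.48669253 0.12429773 0.17811039]
0.0 [-65.5   0.  132. ] [0.47736204 0.12715035 0.132     ]
```

View pics/side4.png

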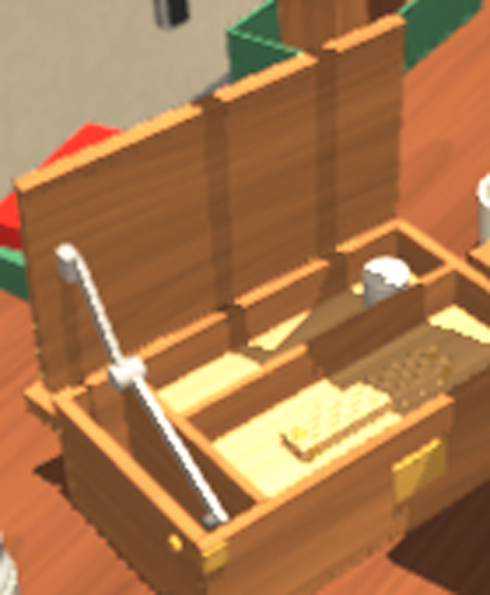

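The stay remains broken with the knee at crop (126,372), and the lid still stands. I'll go down behind the lid and push it over slowly.

Call:
drive_tool(linear=[[0,0,-0.015],[0,0,-0.03],[0,0,-0.045],[0,0,-0.049],[0,0,-0.049]], rotation=[[0,0,0],[0,0,0],[0,0,0],[0,0,0],[0,0,0]])

```text
t: 12.6
eef_pos: [0.6804, 0.0646, 0.2983]
tcp_rot: [[0.294, 0.956, 0.009], [0.956, -0.294, -0.005], [-0.003, 0.01, -1.0]]
wrist_force: [0.5, -0.1, -0.4]
opening: 0.0003
gripper_force: 0.0
```

Call:
drive_tool(linear=[[-0.006,0.002,0],[-0.012,0.004,0],[-0.018,0.0055,0],[-0.024,0.007,0],[-0.029,0.0085,0]], rotation=[[0,0,0],[0,0,0],[0,0,0],[0,0,0],[0,0,0]])

```text
t: 13.1
eef_pos: [0.652, 0.0722, 0.2984]
tcp_rot: [[0.295, 0.955, 0.01], [0.955, -0.295, -0.006], [-0.002, 0.011, -1.0]]
wrist_force: [-1.0, 0.2, 0.4]
opening: -0.0001
gripper_force: 0.0
```

Call:
drive_tool(linear=[[-0.007,0.002,0],[-0.014,0.004,-0.001],[-0.021,0.006,-0.0015],[-0.028,0.009,-0.002],[-0.034,0.0105,-0.003]], rotation=[[0,0,0],[0,0,0],[0,0,0],[0,0,0],[0,0,0]])

```text
t: 13.6
eef_pos: [0.6207, 0.0816, 0.2962]
tcp_rot: [[0.296, 0.955, 0.016], [0.955, -0.296, -0.008], [-0.002, 0.018, -1.0]]
wrist_force: [5.1, -2.4, 2.4]
opening: 0.0
gripper_force: 2.8
```

Call:
drive_tool(linear=[[-0.009,0.003,-0.002],[-0.018,0.006,-0.005],[-0.027,0.008,-0.008],[-0.035,0.0105,-0.011],[-0.043,0.013,-0.0146]], rotation=[[0,0,0],[0,0,0],[0,0,0],[0,0,0],[0,0,0]])

```text
t: 14.1
eef_pos: [0.5775, 0.0954, 0.2825]
tcp_rot: [[0.296, 0.955, 0.017], [0.955, -0.296, -0.006], [-0.001, 0.018, -1.0]]
wrist_force: [2.5, -0.9, 5.8]
opening: -0.0002
gripper_force: 2.4
```

Call:
drive_tool(linear=[[-0.008,0.0025,-0.004],[-0.016,0.005,-0.009],[-0.024,0.007,-0.0145],[-0.031,0.0095,-0.02],[-0.038,0.0115,-0.0257]], rotation=[[0,0,0],[0,0,0],[0,0,0],[0,0,0],[0,0,0]])

```text
t: 14.6
eef_pos: [0.5386, 0.1073, 0.2562]
tcp_rot: [[0.296, 0.955, 0.014], [0.955, -0.295, -0.005], [-0.001, 0.015, -1.0]]
wrist_force: [1.0, -0.1, 4.7]
opening: 0.0001
gripper_force: 2.1
```

Call:
drive_tool(linear=[[-0.0065,0.002,-0.0065],[-0.013,0.004,-0.013],[-0.019,0.006,-0.02],[-0.025,0.0075,-0.0275],[-0.03,0.009,-0.035]], rotation=[[0,0,0],[0,0,0],[0,0,0],[0,0,0],[0,0,0]])

```text
t: 15.1
eef_pos: [0.5075, 0.1165, 0.2201]
tcp_rot: [[0.295, 0.955, 0.012], [0.955, -0.295, -0.005], [-0.001, 0.012, -1.0]]
wrist_force: [-0.2, 0.2, 3.5]
opening: -0.0002
gripper_force: 1.7
```

Call:
drive_tool(linear=[[-0.005,0.0015,-0.008],[-0.0095,0.003,-0.016],[-0.0135,0.004,-0.0245],[-0.017,0.005,-0.033],[-0.0204,0.006,-0.042]], rotation=[[0,0,0],[0,0,0],[0,0,0],[0,0,0],[0,0,0]])

```text
t: 15.6
eef_pos: [0.4867, 0.1221, 0.1767]
tcp_rot: [[0.295, 0.955, 0.009], [0.955, -0.295, -0.006], [-0.003, 0.01, -1.0]]
wrist_force: [-0.1, 0.6, 2.3]
opening: 0.0
gripper_force: 1.3
```

Call:
drive_tool(linear=[[-0.0015,0.0005,-0.005],[-0.003,0.001,-0.01],[-0.004,0.0015,-0.015],[-0.005,0.0015,-0.02],[-0.006,0.002,-0.025]], rotation=[[0,0,0],[0,0,0],[0,0,0],[0,0,0],[0,0,0]])

```text
t: 16.1
eef_pos: [0.4811, 0.1238, 0.1522]
tcp_rot: [[0.295, 0.955, 0.01], [0.955, -0.295, -0.006], [-0.003, 0.011, -1.0]]
wrist_force: [0.1, -0.4, 1.8]
opening: 0.0003
gripper_force: 0.9
```

Call:
drive_tool(linear=[[-0.001,0.0003,-0.004],[-0.002,0.0005,-0.008],[-0.002,0.0007,-0.011],[-0.003,0.001,-0.014],[-0.003,0.001,-0.017]], rotation=[[0,0,0],[0,0,0],[0,0,0],[0,0,0],[0,0,0]])

```text
t: 16.6
eef_pos: [0.4784, 0.1252, 0.1355]
tcp_rot: [[0.295, 0.955, 0.01], [0.955, -0.295, -0.006], [-0.002, 0.011, -1.0]]
wrist_force: [-0.7, 0.2, 1.1]
opening: -0.0001
gripper_force: 0.2
```

Call:
drive_tool(linear=[[0,0,-0.001],[0,0,-0.002],[0,0,-0.003],[0,0,-0.004],[0,0,-0.005]], rotation=[[0,0,0],[0,0,0],[0,0,0],[0,0,0],[0,0,0]])

```text
t: 17.1
eef_pos: [0.4784, 0.1251, 0.1319]
tcp_rot: [[0.295, 0.955, 0.01], [0.955, -0.295, -0.006], [-0.002, 0.012, -1.0]]
wrist_force: [-4.4, -1.7, 19.0]
opening: 0.0002
gripper_force: 9.4
```

Call:
drive_tool(linear=[[0,0,-0.0005],[0,0,-0.001],[0,0,-0.001],[0,0,-0.001]], rotation=[[0,0,0],[0,0,0],[0,0,0],[0,0,0]])

```text
t: 17.5
eef_pos: [0.4784, 0.1251, 0.1319]
tcp_rot: [[0.295, 0.955, 0.011], [0.955, -0.295, -0.006], [-0.002, 0.013, -1.0]]
wrist_force: [-4.5, -0.5, 17.6]
opening: 0.0002
gripper_force: 9.0
```

The lid is on its stop: tip height 0.124 and the reaction rising. Lift, turn and move over the catch.

Call:
drive_tool(linear=[[0,0,0.015],[0,0,0.045],[0,-0.01,0.07],[-0.001,-0.025,0.09],[-0.002,-0.04,0.09]], rotation=[[0,0,0],[0,0,7],[0,0,15],[0,0,23],[0,0,31]])

```text
t: 18.0
eef_pos: [0.4785, 0.085, 0.2228]
tcp_rot: [[-0.245, 0.969, 0.018], [0.969, 0.245, 0.001], [-0.004, 0.018, -1.0]]
wrist_force: [0.9, 0.4, -0.1]
opening: -0.0
gripper_force: 0.0
```

Call:
drive_tool(linear=[[-0.001,-0.02,0],[-0.003,-0.04,0],[-0.005,-0.06,0],[-0.006,-0.08,0],[-0.007,-0.1,0]], rotation=[[0,0,8],[0,0,16],[0,0,24],[0,0,32],[0,0,40]], jaw=0.5)

```text
t: 18.5
eef_pos: [0.4691, -0.0157, 0.2197]
tcp_rot: [[-0.811, 0.586, 0.009], [0.586, 0.811, 0.007], [-0.003, 0.011, -1.0]]
wrist_force: [0.5, 0.1, 0.2]
opening: 0.0425
gripper_force: 0.0
```

Call:
drive_tool(linear=[[-0.002,-0.02,0],[-0.003,-0.04,0],[-0.005,-0.055,0],[-0.007,-0.062,0],[-0.007,-0.062,0]], rotation=[[0,0,8],[0,0,16],[0,0,24],[0,0,32],[0,0,40]])

```text
t: 19.0
eef_pos: [0.4621, -0.0781, 0.2197]
tcp_rot: [[-0.997, -0.071, 0.002], [-0.071, 0.997, 0.011], [-0.003, 0.011, -1.0]]
wrist_force: [-1.0, 0.6, 0.7]
opening: 0.0428
gripper_force: 0.0
```

Call:
drive_tool(linear=[[0,0,0],[0,0,0],[0,0,0],[0,0,0],[0,0,0]], rotation=[[0,0,8],[0,0,16],[0,0,21],[0,0,21],[0,0,21]])

```text
t: 19.5
eef_pos: [0.4623, -0.077, 0.2197]
tcp_rot: [[-0.909, -0.418, -0.002], [-0.418, 0.909, 0.011], [-0.003, 0.011, -1.0]]
wrist_force: [-0.1, 0.4, -0.1]
opening: 0.0429
gripper_force: 0.0
```

```bash
python3 - <<'E'
from bench import *
from h import *
st=read_state(); s=snapshot("wrist"); pickle.dump((s,st),open("w5.pkl","wb")); cv2.imwrite("pics/w5.png",s["frame"][:,:,::-1])
print({k:np.round(st[k],3).tolist() for k in ("t","eef_pos","tcp_rot","q")})
E
```

```text
{'t': 19.5, 'eef_pos': [0.462, -0.077, 0.22], 'tcp_rot': [[-0.909, -0.418, -0.002], [-0.418, 0.909, 0.011], [-0.003, 0.011, -1.0]], 'q': [-0.263, 0.178, 1.743, 0.011, 1.225, -2.269]}
```

View pics/w5.png

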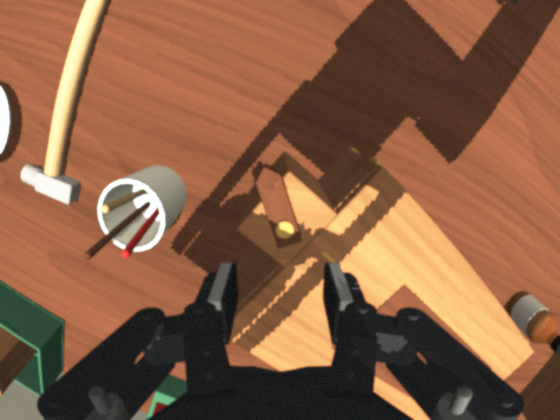

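Catch: brass pivot at (286,228), pointed end at about (262,163), tail near (294,245). The lid is shut, with the brass line near (327,257).

```bash
python3 - <<'E'
from h import *
s,st=pickle.load(open("w5.pkl","rb"))
f=lambda u,v,z: wrist(s,st,(u,v),z)
P=f(286,228,.1435); T=f(262,163,.1425); print("pivot",P,c2w(-20,-198,142.5),"tip",T,np.linalg.norm(T-P),"dir",np.degrees(np.arctan2(*(T-P)[[1,0]])))
# bar edges at mid: left/right pixels along the bar
for a,b in [((258,177),(277,227)),((288,172),(299,222))]:
    d=f(*b,.1425)-f(*a,.1425); print("edge dir",np.degrees(np.arctan2(-d[1],-d[0])),f(*a,.1425))
print("index",f(327,257,.124),c2w(-20,-153,124))
print("tool y yaw",np.degrees(np.arctan2(st["tcp_rot"][1][1],st["tcp_rot"][0][1])))
E
```

```text
pivot [ 0.46015996 -0.07295486  0.1435    ] [ 0.46298431 -0.07550091  0.1425    ] tip [ 0.42581622 -0.1063572   0.1425    ] 0.04791876689446784 dir -135.79613365759587
edge dir -135.7781846696304 [ 0.43551651 -0.10494189  0.1425    ]
edge dir -142.62385717355198 [ 0.4241958  -0.08826821  0.1425    ]
index [ 0.475404   -0.02934344  0.124     ] [ 0.47614103 -0.03246719  0.124     ]
tool y yaw 114.69101782510256
```

Call:
drive_tool(linear=[[0,0,-0.02],[0,0,-0.04],[0,0,-0.06],[0,0,-0.075],[0,0,-0.081]], rotation=[[0,0,6],[0,0,12],[0,0,12],[0,0,12],[0,0,12]])

```text
t: 20.05
eef_pos: [0.4613, -0.0766, 0.1373]
tcp_rot: [[-0.801, -0.598, -0.007], [-0.598, 0.801, 0.011], [-0.001, 0.013, -1.0]]
wrist_force: [-0.7, -0.7, -0.0]
opening: 0.0428
gripper_force: 0.0
```

Call:
drive_tool(linear=[[0,0,0],[0,0,0],[0,0,0],[0,0,0],[0,0,0]], rotation=[[0,0,0],[0,0,0],[0,0,0],[0,0,0],[0,0,0]], jaw=0.1, force=20)

```text
t: 20.55
eef_pos: [0.4606, -0.0739, 0.1388]
tcp_rot: [[-0.802, -0.598, -0.007], [-0.598, 0.801, 0.016], [-0.004, 0.017, -1.0]]
wrist_force: [-1.5, 9.6, -2.0]
opening: 0.0174
gripper_force: 22.4
```

Call:
drive_tool(linear=[[-0.0015,0.002,0],[-0.0015,0.0025,0],[-0.0015,0.0025,0],[-0.0015,0.0025,0],[-0.0015,0.0025,0]], rotation=[[0,0,0],[0,0,-6],[0,0,-12],[0,0,-18],[0,0,-24]])

```text
t: 21.05
eef_pos: [0.4605, -0.0738, 0.1388]
tcp_rot: [[-0.976, -0.217, -0.0], [-0.217, 0.976, 0.013], [-0.003, 0.012, -1.0]]
wrist_force: [-0.3, 2.8, -4.7]
opening: 0.0172
gripper_force: 22.0
```

Call:
drive_tool(linear=[[0,0,0],[0,0,0],[0,0,0],[0,0,0],[0,0,0]], rotation=[[0,0,-6],[0,0,-12],[0,0,-18],[0,0,-24],[0,0,-30]])

```text
t: 21.55
eef_pos: [0.4605, -0.0738, 0.1389]
tcp_rot: [[-0.954, 0.3, 0.006], [0.3, 0.954, 0.011], [-0.002, 0.012, -1.0]]
wrist_force: [0.8, 4.2, -5.5]
opening: 0.0174
gripper_force: 22.0
```

Call:
drive_tool(linear=[[0,0,0],[0,0,0],[0,0,0],[0,0,0],[0,0,0]], rotation=[[0,0,-6],[0,0,-12],[0,0,-18],[0,0,-24],[0,0,-30]])

```text
t: 22.05
eef_pos: [0.4605, -0.0738, 0.1388]
tcp_rot: [[-0.676, 0.737, 0.01], [0.737, 0.676, 0.007], [-0.002, 0.012, -1.0]]
wrist_force: [0.3, 2.7, -3.6]
opening: 0.017
gripper_force: 21.9
```

Call:
drive_tool(linear=[[0,0,0],[0,0,0],[0,0,0],[0,0,0],[0,0,0]], rotation=[[0,0,-6],[0,0,-12],[0,0,-18],[0,0,-24],[0,0,-30]])

```text
t: 22.55
eef_pos: [0.4605, -0.0738, 0.1388]
tcp_rot: [[-0.217, 0.976, 0.011], [0.976, 0.217, 0.001], [-0.002, 0.011, -1.0]]
wrist_force: [0.6, 2.3, -4.2]
opening: 0.0172
gripper_force: 21.9
```

Call:
drive_tool(linear=[[0,0,0],[0,0,0],[0,0,0],[0,0,0],[0,0,0]], rotation=[[0,0,-7],[0,0,-14],[0,0,-20],[0,0,-25],[0,0,-28]])

```text
t: 23.05
eef_pos: [0.4605, -0.0739, 0.1388]
tcp_rot: [[0.265, 0.964, 0.01], [0.964, -0.265, -0.004], [-0.002, 0.011, -1.0]]
wrist_force: [0.4, 3.4, -5.5]
opening: 0.0176
gripper_force: 21.9
```

Call:
drive_tool(linear=[[0,0,0],[0,0,0],[0,0,0]], rotation=[[0,0,-1],[0,0,-1.7],[0,0,-1.7]])

```text
t: 23.35
eef_pos: [0.4605, -0.0739, 0.1388]
tcp_rot: [[0.29, 0.957, 0.01], [0.957, -0.29, -0.005], [-0.002, 0.011, -1.0]]
wrist_force: [-0.7, 5.5, -3.0]
opening: 0.0172
gripper_force: 22.1
```

Call:
drive_tool(linear=[[0,0,0],[0,0,0],[0,0,0],[0,0,0],[0,0,0]], rotation=[[0,0,0],[0,0,0],[0,0,0],[0,0,0],[0,0,0]], jaw=0.45)

```text
t: 23.85
eef_pos: [0.461, -0.0747, 0.1389]
tcp_rot: [[0.29, 0.957, 0.01], [0.957, -0.29, -0.006], [-0.003, 0.012, -1.0]]
wrist_force: [-0.2, -0.0, -0.0]
opening: 0.0385
gripper_force: 0.0
```

Call:
drive_tool(linear=[[0,0,0.02],[0,0,0.05],[0,0,0.08],[0,0,0.09],[0,0,0.09]], rotation=[[0,0,0],[0,0,0],[0,0,0],[0,0,0],[0,0,0]])

```text
t: 24.35
eef_pos: [0.462, -0.0748, 0.2301]
tcp_rot: [[0.29, 0.957, 0.014], [0.957, -0.29, -0.007], [-0.003, 0.015, -1.0]]
wrist_force: [0.2, -0.0, -0.5]
opening: 0.0384
gripper_force: 0.0
```

```bash
python3 - <<'E'
from bench import *
from h import *
st=read_state(); s=snapshot("wrist"); pickle.dump((s,st),open("w6.pkl","wb"))
crop(s,160,80,400,280,3,"pics/w6.png"); d=snapshot("side"); pickle.dump(d,open("s6.pkl","wb"))
print({k:np.round(st[k],3).tolist() for k in ("t","eef_pos","tcp_rot","q")})
W=world(d); i=proj(d,c2w(-60,100,124)).astype(int); print("lid top height",W[i[1],i[0]])
E
```

```text
{'t': 24.35, 'eef_pos': [0.462, -0.075, 0.23], 'tcp_rot': [[0.29, 0.957, 0.014], [0.957, -0.29, -0.007], [-0.003, 0.015, -1.0]], 'q': [-0.248, 0.157, 1.741, -0.003, 1.228, 0.047]}
lid top height [0.51459715 0.22073263 0.1249213 ]
```

View pics/w6.png

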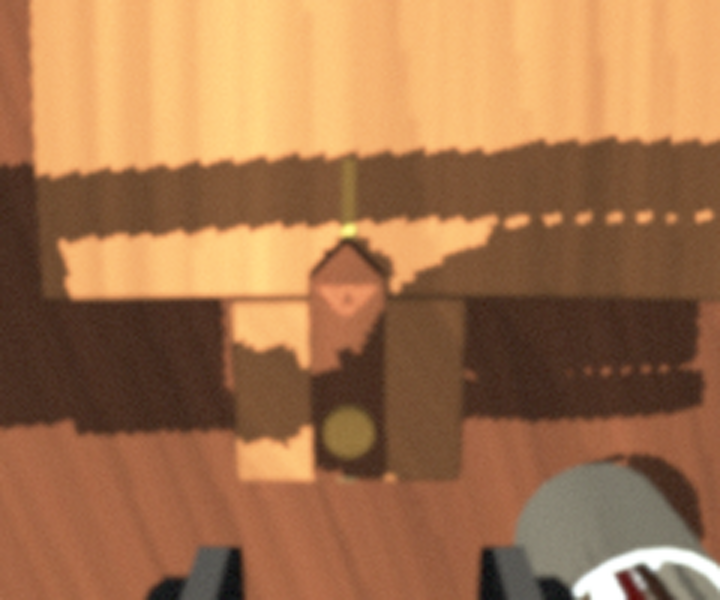

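The catch's point (347,238) sits in line with its pivot (349,432) and the index line (349,195). The lid top measures 124–125 mm high, so it is shut, and the gripper is clear. Handing in.

```bash
python3 -c "
from bench import *
print(job_done())"
```

```text
the job is handed in; nothing more can be done
None
```

The job is handed in at about 24 s on the robot's clock: the rule lies along the front tray, the stay was broken at the knee before the lid was lowered fully shut, and the catch points in along the index line; one slip was the fingertips pressing the tray floor with about 49 N while setting the rule down.

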